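Load the label spool and hold a can down in the sprung cradle

TASK

Set up the bench for labelling a can: first put the label spool on the upright spindle, flange down and fully home, and let go of it; then stand the smaller spray can upright in the sprung ring cradle, push it down until the spring is fully compressed, and keep pushing. Finish while holding the can pressed down like this (do not let it rise or let go), and leave the other things on the bench standing where they are.

Things in the scene. Friction and masses are not known exactly. Their poses are not given: they have to be found in the camera images.
- spool_center (a point): Label spool, loose, standing hole upright and flange down: white paper roll 54 mm in diameter (z -22 to +21 mm) on a brown card core that stands 4 mm above it, a card flange 68 mm across and 3 mm thick at the bottom. 50 mm tall, through hole 27 mm, 0.12 kg. This point is its centre, 25 mm above its underside; z up along the hole. Grip it across the paper.
- spindle_seat (a point): Upright steel spindle, 20 mm in diameter with a tapered tip, fixed on a square steel foot plate (90 mm) on the bench. This point is on its axis, on top of the washer where the underside of the spool rests, 14 mm above the bench; the tip is 58 mm above this point; z up. A seated spool has its centre 25 mm above this point.
- can_center (a point): The smaller spray can of the two on the bench: round, green and white body, black cap, loose, upright, 178 mm tall, body 60 mm in diameter up to 163 mm, cap 57 mm in diameter; about 0.38 kg. This point is its centre, 89 mm above its underside; z is up along the can. Body or cap can be gripped.
- cradle_seat (a point): Sprung cradle: metal cup-shaped ring with a flared mouth on a coil spring, in a grey housing on a square foot (110 mm) fixed to the bench. This point: on the ring's axis, on its inner floor where the can's underside rests, 60 mm above the bench when up; moves with the ring; z up. Wall 26 mm high above the floor, 68 mm wide inside, 78 mm at the mouth. A seated can's centre is 89 mm above it.
- cradle (a joint): How far the ring of the cradle is pressed straight down, in m: 0 is up (sprung), 0.020 is fully down on its stop. The spring begins to yield at about 8 N (more than the can's own weight) and needs about 17 N in all at the stop, some 13 N of it from the robot over the can's weight. It springs back up when it is let go.
- big_can: Bystander: the larger spray can, purple with a white nozzle, 258 mm tall, 68 mm in diameter; origin at the centre of its underside. Leave it alone.
- tub: Bystander: white lidded tub, 64 mm in diameter, 66 mm tall; origin at the centre of its underside. Leave it alone.
- glue: Bystander: small white adhesive bottle, 25 mm in diameter, 80 mm tall; origin at the centre of its underside. Leave it alone.
Not all that is in view belongs to the job. What is shaped like the part that bears spool_center but green is not meant.

How it is judged:
On the way, in this order (a step that is already met when the one before it is completed fails the run):
1. the spool sits fully home on the spindle and is let go, with the cradle still up (horizontal distance between spool_center and spindle_seat below 0.006 m and z of spool_center in the frame of spindle_seat between 0.02 and 0.029 m and angle between spool_center's own z axis and vertical below 0.1 rad and contact force between the fingers and spool below 0.2 N and value of joint cradle below 0.005 m), for 0.2 s.
2. the can stands upright in the ring of the cradle (horizontal distance between can_center and cradle_seat below 0.008 m and z of can_center in the frame of cradle_seat between 0.083 and 0.094 m and angle between can_center's own z axis and vertical below 0.1 rad), for 0.2 s.
At the end, for the whole second after the job is handed in: Spool on the spindle (axis within 6 mm, underside within 4 mm of the washer, tilt under 0.1 rad), not touched; can in the ring (axis within 8 mm, within 5 mm of its floor, tilt under 0.1 rad), touched by the fingers, its ring pressed down by more than 16 of 20 mm through the can (all of step 2 and horizontal distance between spool_center and spindle_seat below 0.006 m and z of spool_center in the frame of spindle_seat between 0.02 and 0.029 m and angle between spool_center's own z axis and vertical below 0.1 rad and contact force between the fingers and spool below 0.2 N and value of joint cradle above 0.016 m and contact force between the fingers and can above 2 N and contact force between can and cradle above 10 N); the arm keeps its last pose, push and grip.
It fails at once if a bystander (larger spray can, tub or glue bottle) is moved by more than 25 mm or knocked over (distance of any of big_can, tub, glue from where it was at the start of the episode above 0.025 m or angle between any of big_can, tub, glue's own z axis and vertical above 0.3 rad).
It also fails if it takes over 69 s, if anything falls off the work surface, if the arm or the gripper's body presses on something with over 40 N, if the wrist force passes 120 N, or if a joint passes its speed limit or range.

ROBOT

A 7-joint arm with a two-finger parallel gripper is mounted at the origin on a cart in front of the work surface, level with it; the furniture and walls round the work are solid. World frame = base frame: x ahead of the robot, y to its left, z up, the work surface at z = 0. Lengths are in m, angles in rad, forces in N, time in s.
With the tool pointing down it reaches from about 0.4 to 0.875 m from the base axis. Payload 19.3 kg.
Tool frame: the origin (TCP) lies midway between the tips of the shut fingers; the grasp point (between the pads) lies 19 mm behind it; z points along the fingers, y is the line along which they close (so a half turn about z gives the same grasp; the last joint's range is limited). The gripper opens to 85 mm and grips with 20 to 120 N. Pads are 22 mm wide; open, the fingers measure 114 mm over their backs; the gripper's body (76 mm by 85 mm) begins 54 mm behind the grasp point. The pads swing forward as they close: fully open they stand 13 mm farther back than shut.
Start: joints at [1.102, 0.521, -0.036, 1.599, 0.021, 1.021, -0.113], TCP at [0.243, -0.576, 0.21] pointing down, gripper open.
Joint ranges: [-2.91, 2.91], [-0.3, 2.13], [-1.5, 1.42], [0.17, 2.43], [-1.26, 4.41], [0.16, 1.93], [-2.52, 2.52]. Speed limits (rad/s): [1.89, 1.89, 2.39, 2.39, 3.01, 3.01, 3.01].

INTERFACE

Orientations are given as [roll, pitch, yaw] about the fixed x, y, z axes, in that order (R = Rz(yaw) Ry(pitch) Rx(roll)).
In Python, from workcell import telemetry, grab_frame, calibration, bot, outline_of, landmark_of gives the robot as it stands. The module is installed in compiled form; this text tells all that it offers.
- The arm moves only by the shell command python3 -m inch 'ROWS' [FORCE]. ROWS is JSON, a list of rows, each a list of 7 numbers: the shift along the tool's x, y, z in m, then the turn, a rotation vector about the tool's x, y, z in rad, then the closure, from 0 (fully open) to 1 (shut). A call has 1 to 5 rows; each row shifts and turns the commanded pose from where the row before left it, along the tool's axes as they then stand; what a row does not reach is not made up. A row lasts 1/10 s, in which the tool goes at most 50 mm and 8.59 degrees, less where a joint would pass 70% of its speed; a pose out of reach is approached as far as the arm can. A call is refused whole if a number of a shift passes 0.05 or a number of a turn 0.15, either way. A call with a gripper value outside its range is refused whole. The fingers move at their own pace and stop on an object; FORCE is the grip in N (left out, the last holds). Time passes only in rows, so rows that do not move let the fingers close. It gives the time, the measured TCP pose, the force, the opening and the grip force at its end, in the units of the state.
- telemetry.observe(): the state, without advancing time (a new reading comes with each control period).
- grab_frame(name): name is "side" or "top"; returns the picture (420x560x3 uint8, red, green, blue); there is no depth.
- calibration(name): a dict with "fovy" (degrees; the focal length in pixels is half the picture's height over the tangent of half this angle, whatever the lens; pixels are square), "cx", "cy" (the principal point, pixels), "dist" ([k1, k2, p1, p2, k3] as OpenCV has them; the pictures are not rectified), "pose" (4x4, takes a point from camera to world coordinates). Camera axes: x right, y down, z forward; pixel columns grow to the right and rows downward; lengths in m; the calibration is good to about 2 mm. A picture is of the moment at which its call begins. calibration takes no time and is no camera call.
- bot.job_done(): hands the job in; it is judged then, once.
Trained networks look in the newest picture that a camera, given by its name, has taken for a name from the list of things; names that differ only in an ending like _2 or _b are one class to them, and where a whole thing is asked for, a point or a joint stands for the part that bears it (a point fixed in the world has none). Each returns a list of dicts, best first, with "score" (0 to 1); they miss things now and then, are a little off and sometimes report something else, mostly with a low value. They report only what shows in the picture. A call takes as long as a camera call. They do not tell look-alikes from the thing itself.
- outline_of(label, camera): "region" (420x560 bool, what is visible of it) and "rect" ([left, top, right, bottom] in pixels, round what is visible of it).
- landmark_of(label, camera): "xy" ([column, row] in pixels: a listed point, or the origin of a listed thing).
The state is a dict: "clock": time; "qpos": joint angles; "qd": joint speeds; "joint_efforts": joint torques, N m; "position": TCP position; "tool_rot": TCP orientation; "force": force on the tool from outside, world axes, zero at the start; "moment": the same for the moment, N m; "grip_width": finger opening in m; "finger_force": force on a finger pad.
Only numpy, scipy, OpenCV 4.12 (cv2) and the standard library are available. Lean on these libraries where they do the work, as an engineer would, in place of code of your own. Each camera call takes 0.05 s, during which the arm holds its last target. There are 200 camera calls.

## Working session

There is one attempt and no reset: what is moved stays moved. The work goes in short steps, Python scripts to look and compute and a shell command to move; the robot and the scene stay as the last step left them, time stands still between calls to the robot, and variables do not carry over. Pictures are saved under pics/ and viewed, at most 10 in all, crops included, and the job is handed in when it is done.

```bash
mkdir -p pics; cat > h.py <<'E'
import numpy as np, cv2
from workcell import telemetry, grab_frame, calibration, bot, outline_of, landmark_of
def cam(n):
    c=calibration(n); f=210/np.tan(np.radians(c["fovy"])/2)
    return np.array([[f,0,c["cx"]],[0,f,c["cy"]],[0,0,1]]),np.array(c["dist"],float),np.array(c["pose"])
def ray(n,p):
    K,d,T=cam(n); u=cv2.undistortPoints(np.array([[p]],float),K,d)[0,0]
    return T[:3,3],T[:3,:3]@np.array([u[0],u[1],1])
def atz(n,p,z):
    o,r=ray(n,p); return o+r*(z-o[2])/r[2]
def proj(n,X):
    K,d,T=cam(n); Ti=np.linalg.inv(T); r=cv2.Rodrigues(Ti[:3,:3])[0]
    return cv2.projectPoints(np.atleast_2d(np.array(X,float)),r,Ti[:3,3],K,d)[0][:,0]
def tri(ps):
    A=np.zeros((3,3));b=np.zeros(3)
    for n,p in ps:
        o,r=ray(n,p); r=r/np.linalg.norm(r); M=np.eye(3)-np.outer(r,r); A+=M;b+=M@o
    return np.linalg.solve(A,b)
def save(n,name):
    im=grab_frame(n); cv2.imwrite(f"pics/{name}.png",im[:,:,::-1]); return im
E
python3 - <<'E'
from h import *
np.set_printoptions(precision=3,suppress=True)
for n in("side","top"):
    save(n,n+"0"); print(n,cam(n)[2][:3])
    for l,z in(("spool_center",.025),("spindle_seat",.014),("can_center",.089),("cradle_seat",.06),("big_can",0),("tub",0),("glue",0)):
        for r in landmark_of(l,n)[:3]: print(l,round(r["score"],2),np.round(r["xy"]),atz(n,r["xy"],z))
print(telemetry.observe())
E
```

```text
side [[ 0.914 -0.261  0.312  0.276]
 [-0.406 -0.548  0.731 -0.565]
 [-0.019 -0.795 -0.607  0.718]]
spool_center 0.88 [200. 216.] [0.433 0.312 0.025]
spool_center 0.81 [240. 236.] [0.5   0.2   0.025]
spindle_seat 0.84 [275. 199.] [0.637 0.311 0.014]
can_center 0.91 [230. 251.] [0.442 0.093 0.089]
cradle_seat 0.82 [333. 260.] [0.639 0.005 0.06 ]
big_can 0.73 [251. 171.] [0.637 0.489 0.   ]
tub 0.97 [311. 339.] [ 0.529 -0.113  0.   ]
glue 0.78 [337. 223.] [0.747 0.166 0.   ]
top [[-0.012 -0.988  0.151  0.383]
 [-1.     0.011 -0.002  0.196]
 [ 0.    -0.151 -0.989  1.432]]
spool_center 0.86 [284. 253.] [0.494 0.193 0.025]
spool_center 0.64 [240. 273.] [0.442 0.31  0.025]
spindle_seat 0.82 [240. 198.] [0.645 0.309 0.014]
can_center 0.58 [327. 273.] [0.436 0.084 0.089]
cradle_seat 0.74 [349. 199.] [0.629 0.02  0.06 ]
big_can 0.9 [176. 200.] [0.646 0.49  0.   ]
tub 0.97 [391. 239.] [ 0.528 -0.101  0.   ]
glue 0.68 [237. 275.] [0.437 0.319 0.   ]
glue 0.5 [292. 166.] [0.736 0.169 0.   ]
{'clock': 0.8, 'qpos': array([ 1.102,  0.521, -0.036,  1.6  ,  0.021,  1.021, -0.113]), 'qd': array([ 0.001,  0.   , -0.002,  0.001, -0.   , -0.   ,  0.001]), 'joint_efforts': array([ -0.   , -92.678,   1.978, -37.025,   0.018,   0.001,   0.   ]), 'position': array([ 0.243, -0.576,  0.21 ]), 'tool_rot': array([-3.142,  0.   ,  0.399]), 'force': array([-0.446,  0.806,  0.466]), 'moment': array([ 0.032, -0.017, -0.037]), 'finger_force': 0.0, 'grip_width': 0.0852845754496627}
```

View pics/side0.png

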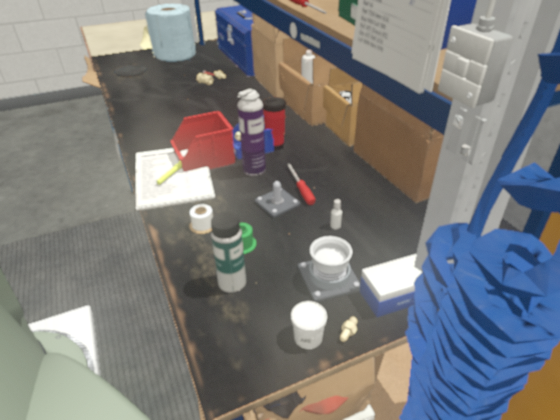

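View pics/top0.png

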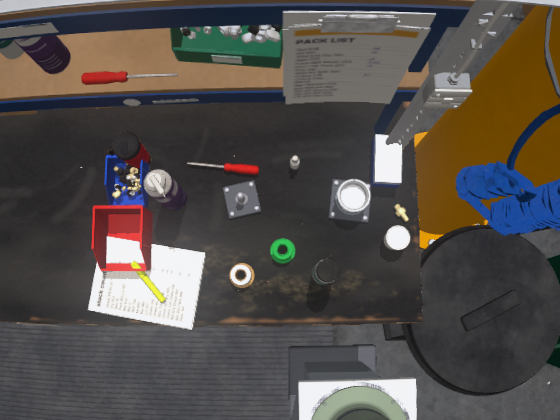

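Side view: white spool at (200,216), green decoy (240,240), can (230,255), spindle (277,200), cradle (330,262), tub (309,325), glue (336,215). Top view: spool (240,273), can (325,271), spindle (240,199), cradle (351,197). A blue glove hangs at the right (~490,190), and I should keep clear of it. Next I refine the positions by silhouette fit.

```bash
python3 - <<'E'
from h import *
from scipy.optimize import minimize
np.set_printoptions(precision=4,suppress=True)
t=np.linspace(0,2*np.pi,60)
def cyl(x,y,parts):
    return [np.array([[x+r*np.cos(a),y+r*np.sin(a),z] for z in zz for a in t]) for r,*zz in parts]
def mask(n,x,y,parts):
    m=np.zeros((420,560),np.uint8)
    for P in cyl(x,y,parts): cv2.fillConvexPoly(m,np.round(cv2.convexHull(proj(n,P).astype(np.float32))*16).astype(int),1,shift=4)
    return m>0
S={"spool_center":([(.034,0,.003),(.027,.003,.046),(.0175,.046,.05)],(.437,.311)),
"can_center":([(.030,0,.163),(.0285,.163,.178)],(.439,.088)),
"cradle_seat":([(.039,.06,.086)],(.634,.012))}
print("glove tri",tri([("side",(470,280)),("top",(490,190))]))
for c in("side","top"): grab_frame(c)
for l,(p,g) in S.items():
    obs={}
    for c in("side","top"):
        R=[r for r in outline_of(l,c)]
        R=[r for r in R if (mask(c,*g,p)&r["region"]).sum()>30]
        for r in R[:1]: obs[c]=r["region"]; print(l,c,round(r["score"],2),r["rect"],r["region"].sum(),mask(c,*g,p).sum())
    for sel in [["side"],["top"],["side","top"]]:
        f=lambda v:-sum((mask(c,*v,p)&obs[c]).sum()/(mask(c,*v,p)|obs[c]).sum() for c in sel if c in obs)
        r=minimize(f,g,method="Nelder-Mead",options=dict(initial_simplex=[g,(g[0]+.01,g[1]),(g[0],g[1]+.01)])); print(sel,r.x,r.fun)
L={}
for c in("side","top"):
    for l in("spindle_seat","cradle_seat","can_center"):
        L[l]=L.get(l,[])+[(c,landmark_of(l,c)[0]["xy"])]
for l in L: print(l,"tri",tri(L[l]))
ims=[]
for c in("side","top"):
    im=cv2.imread(f"pics/{c}0.png"); u=proj(c,[[.641,.310,.04]])[0].astype(int)
    ims.append(cv2.resize(im[u[1]-32:u[1]+33,u[0]-32:u[0]+33],(400,400),interpolation=2)); print("crop",c,u-32)
cv2.imwrite("pics/sp.png",np.hstack(ims))
E
```

```text
glove tri [ 0.6275 -0.2928  0.2895]
spool_center side 0.87 [188.0, 205.5, 214.8, 236.1] 550 675
['side'] [0.4355 0.3097] -0.8208955223880597
['top'] [0.437 0.311] 0.0
['side', 'top'] [0.4355 0.3097] -0.8208955223880597
can_center side 0.61 [211.7, 211.7, 245.8, 290.4] 2210 2393
can_center top 0.86 [312.7, 261.0, 337.3, 287.8] 569 618
['side'] [0.4388 0.0919] -0.9313105773282765
['top'] [0.4382 0.0905] -0.9267100977198697
['side', 'top'] [0.4383 0.0905] -1.8518827350725713
cradle_seat side 0.81 [314.2, 238.4, 351.9, 281.4] 1378 1152
cradle_seat top 0.91 [334.6, 181.5, 367.9, 213.0] 844 798
['side'] [0.6351 0.0083] -0.8171428571428572
['top'] [0.6368 0.0097] -0.9375
['side', 'top'] [0.6368 0.0097] -1.7495085775553967
spindle_seat tri [0.6393 0.3023 0.0273]
cradle_seat tri [0.636  0.0187 0.0515]
can_center tri [0.4374 0.0862 0.0998]
crop side [243 159]
crop top [207 165]
```

View pics/sp.png

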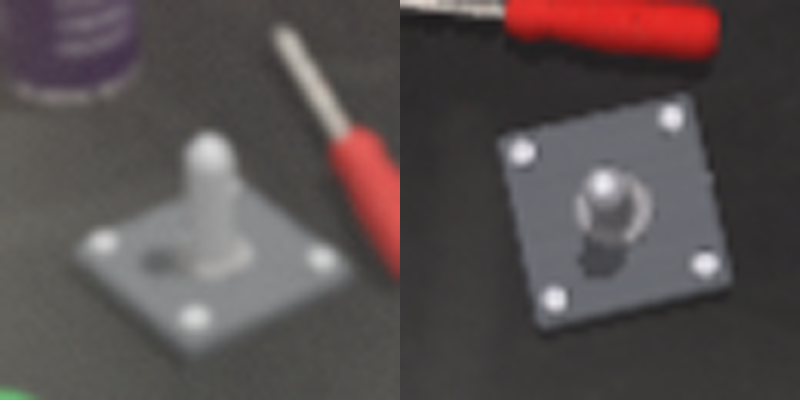

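The crop shows, on the left (side view), the spindle tip at (210,145) and the plate corners at (78,250), (350,272) and (195,352). On the right (top view), the plate corners are (500,143), (688,97), (732,285) and (543,330), with the tip at about (604,182).

```bash
python3 - <<'E'
from h import *
np.set_printoptions(precision=4,suppress=True)
k=400/65
T=lambda x,y:((x-400+.5)/k+207-.5,(y+.5)/k+165-.5); S=lambda x,y:((x+.5)/k+243-.5,(y+.5)/k+159-.5)
tc=np.mean([atz("top",T(*p),.009)[:2] for p in((500,143),(688,97),(732,285),(543,330))],0)
print("plate top",tc,"washer top",atz("top",T(613,208),.014),"tip top",atz("top",T(604,182),.069))
a,b,=[atz("side",S(*p),.009)[:2] for p in((78,250),(350,272))]; print("plate side",(a+b)/2,np.linalg.norm(a-b),"tip",atz("side",S(210,145),.069))
im=cv2.imread("pics/top0.png"); x0,y0=225,258
hsv=cv2.cvtColor(im[y0:y0+32,x0:x0+32],40); m=((hsv[...,2]>150)).astype(np.uint8)
h=cv2.convexHull(cv2.findNonZero(m)); (cx,cy),r=cv2.minEnclosingCircle(h); print("spool top",atz("top",(cx+x0,cy+y0),.046),r)
im2=cv2.resize(im[y0-10:y0+40,x0-10:x0+40],(400,400),interpolation=2); im3=cv2.imread("pics/side0.png")[190:240,175:225]
P=cv2.resize(im3,(400,400),interpolation=2); cv2.imwrite("pics/spool.png",np.hstack([P,im2]))
E
```

```text
plate top [0.6423 0.3065] washer top [0.6438 0.3073 0.014 ] tip top [0.645  0.3069 0.069 ]
plate side [0.6428 0.3077] 0.12055544396749235 tip [0.6436 0.3095 0.069 ]
spool top [0.4345 0.3038 0.046 ] 12.300196647644043
```

```bash
python3 -m inch '[[0.02,0,-0.045,0,0,-0.14,0],[0.02,0,-0.045,0,0,-0.14,0],[0,0,0,0,0,-0.14,0],[0,0,0,0,0,-0.14,0],[0,0,0,0,0,-0.14,0]]' 60;  python3 -m inch '[[0,0,0,0,0,-0.14,0],[0,0,0,0,0,-0.14,0],[0,0,0,0,0,-0.14,0],[0,0,0,0,0,0,0]]'
```

```text
clock: 2.0
position: [0.2784, -0.5579, 0.3005]
tool_rot: [3.141, 0.0, 1.105]
force: [0.2, 0.5, -0.5]
grip_width: 0.0855
finger_force: 0.0
clock: 2.4
position: [0.2781, -0.558, 0.3002]
tool_rot: [3.141, -0.0, 1.521]
force: [-0.2, -0.8, 0.3]
grip_width: 0.0853
finger_force: 0.0
```

View pics/spool.png

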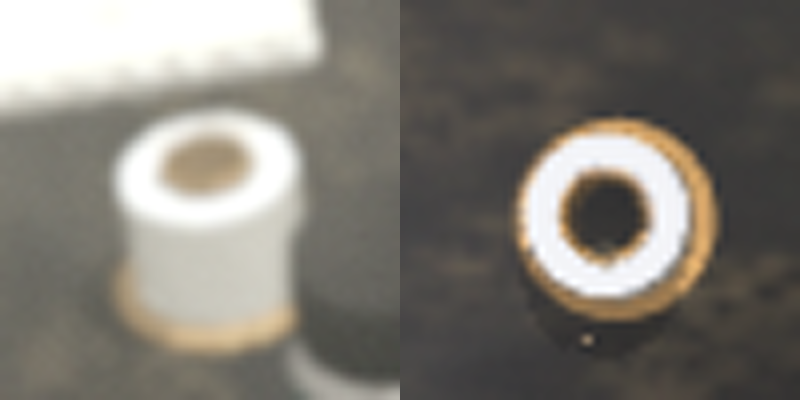

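The spool crop shows the paper's top ring centred at (208,168) in the left (side) half and (606,216) in the right (top) half.

```bash
python3 - <<'E'
from h import *
print(atz("top",(240.3,274.5),.046),atz("side",(200.5,210.5),.046),tri([("top",(240.3,274.5)),("side",(200.5,210.5))]))
E
python3 -m inch '[[0.05,0.016,0,0,0,-0.05,0],[0.05,0.016,0,0,0,0,0],[0.05,0.016,0,0,0,0,0],[0.05,0.016,0,0,0,0,0],[0.05,0.016,0,0,0,0,0]]'
python3 -m inch '[[0.05,0.016,0,0,0,0,0],[0.05,0.016,0,0,0,0,0],[0.05,0.016,0,0,0,0,0],[0.05,0.016,0,0,0,0,0],[0,0,0,0,0,0,0]]'
```

```text
[0.43580967 0.30732333 0.046     ] [0.43512259 0.30814544 0.046     ] [0.43538756 0.30734138 0.04657898]
clock: 2.9
position: [0.3575, -0.3189, 0.3004]
tool_rot: [3.141, 0.0, 1.563]
force: [2.0, -0.2, -0.5]
grip_width: 0.0855
finger_force: 0.0
clock: 3.4
position: [0.4202, -0.1248, 0.3008]
tool_rot: [3.14, -0.001, 1.571]
force: [-1.1, -0.5, 0.1]
grip_width: 0.0852
finger_force: 0.0
```

```bash

python3 -m inch '[[0.05,0.005,0,0,0,0,0],[0.05,0.005,0,0,0,0,0],[0.05,0.005,0,0,0,0,0],[0.05,0,0,0,0,0,0],[0.05,0,0,0,0,0,0]]'
python3 -m inch '[[0.05,0,0,0,0,0,0],[0.05,0,0,0,0,0,0],[0.05,0,0.03,0,0,0,0],[0.032,0,0.04,0,0,0,0],[0,0,0.04,0,0,0,0]]'
python3 -m inch '[[0,0,0.05,0,0,0,0],[0,0,0.03,0,0,0,0],[0,0,0,0,0,0,0],[0,0,0,0,0,0,0]]'
```

```text
clock: 3.9
position: [0.4339, 0.1204, 0.3004]
tool_rot: [3.141, -0.0, 1.563]
force: [1.1, -0.9, 1.0]
grip_width: 0.0851
finger_force: 0.0
clock: 4.4
position: [0.4336, 0.2972, 0.1943]
tool_rot: [3.141, -0.003, 1.568]
force: [1.0, -1.1, -0.7]
grip_width: 0.0851
finger_force: 0.0
clock: 4.8
position: [0.4347, 0.2931, 0.1162]
tool_rot: [-3.141, -0.0, 1.566]
force: [-0.8, -0.1, 1.4]
grip_width: 0.0857
finger_force: 0.0
```

```bash

python3 -m inch '[[0.0145,0.001,0.02,0,0,-0.005,0],[0,0,0.02,0,0,0,0],[0,0,0.02,0,0,0,0],[0,0,0.02,0,0,0,0],[0,0,0.021,0,0,0,0]]'
python3 -m inch '[[0,0,0,0,0,0,0],[0,0,0,0,0,0,0],[0,0,0,0,0,0,0.3],[0,0,0,0,0,0,0.6],[0,0,0,0,0,0,1]]' 40
python3 -m inch '[[0,0,0,0,0,0,1],[0,0,0,0,0,0,1],[0,0,0,0,0,0,1],[0,0,0,0,0,0,1],[0,0,0,0,0,0,1]]'
```

```text
clock: 5.3
position: [0.4373, 0.3081, 0.0161]
tool_rot: [3.138, -0.002, 1.571]
force: [0.6, 0.5, -0.6]
grip_width: 0.0854
finger_force: 0.0
clock: 5.8
position: [0.4363, 0.3077, 0.0159]
tool_rot: [3.14, -0.001, 1.573]
force: [-3.4, -5.7, 26.1]
grip_width: 0.052
finger_force: 36.8
clock: 6.3
position: [0.4363, 0.3077, 0.016]
tool_rot: [3.14, -0.0, 1.574]
force: [-3.4, -5.2, 21.5]
grip_width: 0.0519
finger_force: 37.4
```

```bash

python3 -m inch '[[0,0,-0.01,0,0,0,1],[0,0,-0.03,0,0,0,1],[0,0,-0.04,0,0,0,1],[0,0,-0.03,0,0,0,1],[0,0,0,0,0,0,1]]'
python3 -m inch '[[0,0.04,0,0,0,0,1],[0,0.04,0,0,0,0,1],[0,0.04,0,0,0,0,1],[0,0,0,0,0,0,1],[0,0,0,0,0,0,1]]'
python3 - <<'E'
from h import *
print(telemetry.observe()["force"])
im=grab_frame("side"); p=proj("side",[telemetry.observe()["position"]])[0].astype(int); print(p)
q=grab_frame("top"); p2=proj("top",[telemetry.observe()["position"]])[0].astype(int)
f=lambda i,p:cv2.resize(i[p[1]-40:p[1]+40,p[0]-40:p[0]+40],(400,400),interpolation=2)
cv2.imwrite("pics/g1.png",np.hstack([f(im,p),f(q,p2)])[:,:,::-1])
E
```

```text
clock: 6.8
position: [0.4369, 0.3086, 0.1285]
tool_rot: [3.137, -0.003, 1.573]
force: [0.5, 0.6, -1.1]
grip_width: 0.0509
finger_force: 42.1
clock: 7.3
position: [0.5554, 0.3074, 0.1238]
tool_rot: [-3.14, 0.0, 1.573]
force: [-1.0, -0.1, -0.8]
grip_width: 0.0514
finger_force: 42.2
[-0.96083341 -0.07813251 -0.77033074]
[243 172]
```

View pics/g1.png

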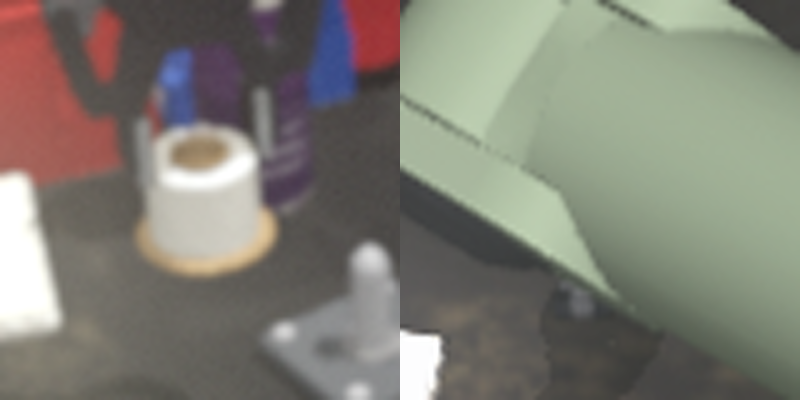

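Spool is gripped and upright, with the paper ring at about (203,157) and the flange centre at about (207,235) in the left crop. I'll check its offset in the hand.

```bash
python3 - <<'E'
from h import *
np.set_printoptions(precision=4,suppress=True)
for z in(.100,.108,.116): print(z,"flange, paper top, crop px",((proj("side",[[.5554,.3074,z+.0015],[.5554,.3074,z+.046]])-[203,132]+.5)*5).tolist())
c=lambda x,y:(x/5+203-.5,y/5+132-.5)
for z in(.100,.108,.116): print(z,atz("side",c(203,157),z+.046),atz("side",c(207,236),z+.0015))
E
```

```text
0.1 flange, paper top, crop px [[209.76829043124255, 244.79503681655117], [203.58217576348991, 169.1818165800413]]
0.108 flange, paper top, crop px [[208.68012585498974, 231.48026190655685], [202.43463139335717, 155.17660298968195]]
0.116 flange, paper top, crop px [[207.58165323166637, 218.04546737613023], [201.27586284288213, 141.0411297256249]]
0.1 [0.559  0.3181 0.146 ] [0.5569 0.3154 0.1015]
0.108 [0.5551 0.3057 0.154 ] [0.5532 0.304  0.1095]
0.116 [0.5511 0.2934 0.162 ] [0.5496 0.2926 0.1175]
```

```bash

python3 -m inch '[[0,0.03,0,0,0,0,1],[0,0.03,0,0,0,0,1],[0,0.0285,0,0,0,0,1],[0,0,0,0,0,0,1],[0,0,0,0,0,0,1]]'
python3 - <<'E'
from h import *
print(telemetry.observe()["force"])
im=grab_frame("side"); p=proj("side",[telemetry.observe()["position"]])[0].astype(int); print(p)
f=lambda i,p:cv2.resize(i[p[1]-40:p[1]+40,p[0]-40:p[0]+40],(480,480),interpolation=2)
cv2.imwrite("pics/g2.png",f(im,p)[:,:,::-1])
E
```

```text
clock: 7.9
position: [0.6431, 0.3084, 0.1243]
tool_rot: [-3.141, -0.0, 1.574]
force: [-0.9, 0.8, -1.0]
grip_width: 0.0511
finger_force: 42.3
[-0.88483347  0.76075285 -0.96186007]
[276 164]
```

View pics/g2.png

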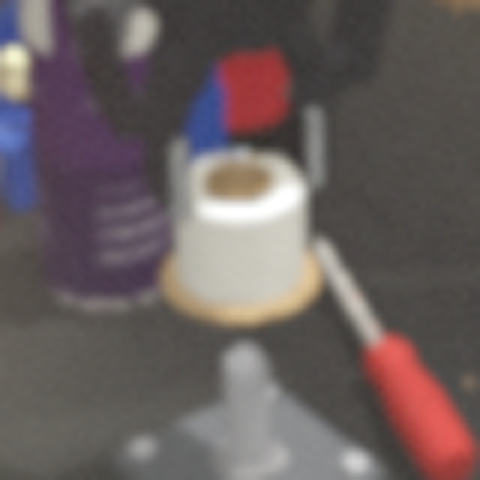

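The spool is right above the spindle: flange centre at (242,285), spindle tip at (243,350). Now lowering.

```bash

python3 -m inch '[[-0.0005,0,0.015,0,0,0,1],[0,0,0.015,0,0,0,1],[0,0,0.01,0,0,0,1],[0,0,0.01,0,0,0,1],[0,0,0,0,0,0,1]]'
python3 -m inch '[[0,0,0.01,0,0,0,1],[0,0,0.01,0,0,0,1],[0,0,0,0,0,0,1]]'
```

```text
clock: 8.45
position: [0.6432, 0.3071, 0.0725]
tool_rot: [-3.139, 0.001, 1.574]
force: [0.6, 0.0, -1.5]
grip_width: 0.0512
finger_force: 42.3
clock: 8.75
position: [0.6433, 0.307, 0.0528]
tool_rot: [-3.14, 0.001, 1.574]
force: [0.5, -0.4, -1.5]
grip_width: 0.0512
finger_force: 42.3
```

```bash

python3 -m inch '[[0,0,0.01,0,0,0,1],[0,0,0.006,0,0,0,1],[0,0,0,0,0,0,1]]'
python3 -m inch '[[0,0,0.004,0,0,0,1],[0,0,0,0,0,0,1]]'
python3 -m inch '[[0,0,0.002,0,0,0,1],[0,0,0,0,0,0,1]]'
```

```text
clock: 9.05
position: [0.6435, 0.3072, 0.0373]
tool_rot: [-3.14, 0.001, 1.574]
force: [-0.9, -0.2, -0.4]
grip_width: 0.0508
finger_force: 42.3
clock: 9.25
position: [0.6439, 0.3075, 0.0341]
tool_rot: [-3.141, 0.0, 1.574]
force: [-0.1, -0.1, -0.8]
grip_width: 0.051
finger_force: 42.3
clock: 9.45
position: [0.6439, 0.3075, 0.0323]
tool_rot: [-3.142, 0.0, 1.574]
force: [-0.1, 0.5, -1.2]
grip_width: 0.051
finger_force: 42.3
```

```bash

python3 -m inch '[[0,0,0.002,0,0,0,1],[0,0,0,0,0,0,1]]'
python3 -m inch '[[0,0,0.001,0,0,0,1],[0,0,0,0,0,0,1]]'
```

```text
clock: 9.65
position: [0.6441, 0.3076, 0.0305]
tool_rot: [3.141, -0.0, 1.574]
force: [0.4, 0.5, -0.7]
grip_width: 0.0514
finger_force: 42.3
clock: 9.85
position: [0.6441, 0.3078, 0.0303]
tool_rot: [3.141, -0.0, 1.574]
force: [-2.7, -2.1, 10.5]
grip_width: 0.0511
finger_force: 43.4
```

Seated (10 N contact at the expected height). Opening, then rising.

```bash

python3 -m inch '[[0,0,0,0,0,0,0.3],[0,0,0,0,0,0,0],[0,0,0,0,0,0,0],[0,0,0,0,0,0,0],[0,0,0,0,0,0,0]]'
python3 -m inch '[[0,0,-0.01,0,0,0,0],[0,0,-0.04,0,0,0,0],[0,0,-0.05,0,0,0,0],[0,0,-0.05,0,0,0,0],[0,0,-0.05,0,0,0,0]]'
python3 -m inch '[[-0.04,-0.05,-0.04,0,0,0,0],[-0.05,-0.05,0,0,0,0,0],[-0.05,-0.04,0,0,0,0,0],[-0.05,-0.04,0,0,0,0,0],[0,0,0,0,0,0,0]]'
python3 - <<'E'
from h import *
im=grab_frame("side"); q=grab_frame("top")
f=lambda i,p:cv2.resize(i[p[1]-40:p[1]+40,p[0]-40:p[0]+40],(400,400),interpolation=2)
cv2.imwrite("pics/g3.png",np.hstack([f(im,(277,190)),f(q,(241,197))])[:,:,::-1])
print(proj("top",[[.6435,.3075,.06],[.6435,.3075,.072]]),telemetry.observe()["force"])
E
```

```text
clock: 10.35
position: [0.6439, 0.3075, 0.0293]
tool_rot: [-3.141, 0.0, 1.574]
force: [-0.4, 0.0, 0.7]
grip_width: 0.0854
finger_force: 0.0
clock: 10.85
position: [0.6436, 0.3074, 0.2324]
tool_rot: [3.141, -0.001, 1.574]
force: [1.0, -0.4, -0.7]
grip_width: 0.0855
finger_force: 0.0
clock: 11.35
position: [0.5108, 0.1618, 0.2566]
tool_rot: [-3.141, 0.004, 1.57]
force: [1.4, 0.9, -0.0]
grip_width: 0.0852
finger_force: 0.0
[[239.75989735 195.3533754 ]
 [239.39023396 194.50423926]] [1.33271036 0.91344577 0.1572416 ]
```

View pics/g3.png

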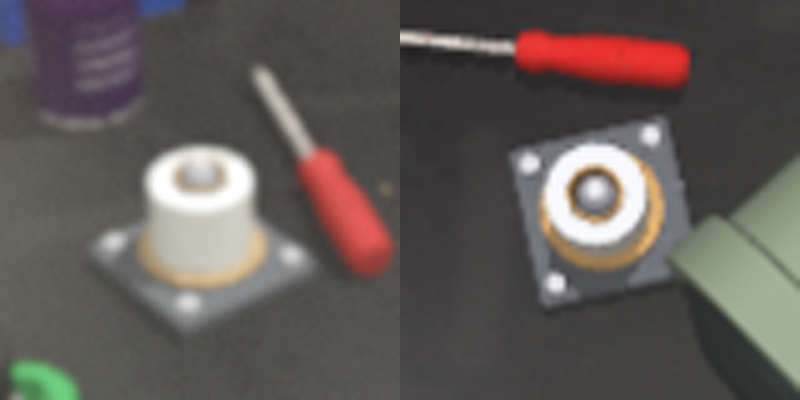

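Spool is home: the spindle tip shows through the core at about (597,190) in the top half, flange down on the washer. Now the can.

```bash

python3 -m inch '[[-0.035,-0.035,0,0,0,0,0],[-0.03,-0.03,0,0,0,0,0],[0,0,0,0,0,0,0],[0,0,0,0,0,0,0]]'
```

```text
clock: 11.85
position: [0.4494, 0.1026, 0.2567]
tool_rot: [3.14, -0.0, 1.574]
force: [0.1, -0.0, 0.0]
grip_width: 0.0854
finger_force: 0.0
```

```bash

python3 -m inch '[[-0.012,-0.011,0,0,0,0,0],[0,0,0.03,0,0,0,0],[0,0,0.03,0,0,0,0],[0,0,0.03,0,0,0,0],[0,0,0.03,0,0,0,0]]'
python3 -m inch '[[0,0,0.014,0,0,0,0],[0,0,0,0,0,0,0],[0,0,0,0,0,0,0.3],[0,0,0,0,0,0,0.6],[0,0,0,0,0,0,1]]' 60
python3 -m inch '[[0,0,0,0,0,0,1],[0,0,0,0,0,0,1],[0,0,0,0,0,0,1]]'
```

```text
clock: 12.35
position: [0.4388, 0.0919, 0.1348]
tool_rot: [3.141, -0.002, 1.576]
force: [1.3, 0.8, -0.1]
grip_width: 0.0855
finger_force: 0.0
clock: 12.85
position: [0.439, 0.0904, 0.1236]
tool_rot: [3.139, -0.0, 1.573]
force: [-0.4, -0.8, 12.5]
grip_width: 0.058
finger_force: 61.8
clock: 13.15
position: [0.4389, 0.0903, 0.1236]
tool_rot: [3.138, -0.0, 1.573]
force: [-0.2, 0.4, 10.2]
grip_width: 0.058
finger_force: 61.7
```

```bash

python3 -m inch '[[0,0,-0.02,0,0,0,1],[0,0,-0.03,0,0,0,1],[0,0,-0.04,0,0,0,1],[0,0,-0.03,0,0,0,1],[0,0,0,0,0,0,1]]' 90
python3 -m inch '[[-0.01,0.04,0,0,0,0,1],[-0.01,0.04,0,0,0,0,1],[-0.02,0.03,0,0,0,0,1],[0,0,0,0,0,0,1],[0,0,0,0,0,0,1]]'
python3 - <<'E'
from h import *
s=telemetry.observe(); print(s["force"]); x=s["position"]
im=grab_frame("side"); 
b=x-[0,0,.1236]
print("bottom,cap-seam,top px",proj("side",[b,b+[0,0,.163],b+[0,0,.178]]))
cv2.imwrite("pics/g4.png",cv2.resize(im[100:300,180:440],(780,600),interpolation=2)[:,:,::-1])
E
```

```text
clock: 13.65
position: [0.4394, 0.0905, 0.2461]
tool_rot: [3.135, -0.0, 1.573]
force: [1.0, -0.4, -3.7]
grip_width: 0.0567
finger_force: 98.3
clock: 14.15
position: [0.5476, 0.05, 0.2412]
tool_rot: [-3.14, -0.0, 1.573]
force: [-0.8, 0.9, -3.4]
grip_width: 0.0567
finger_force: 98.5
[-0.8190932   0.88335083 -3.3618302 ]
bottom,cap-seam,top px [[284.21166717 238.79761113]
 [283.09465079 171.81680252]
 [282.97822759 164.8064099 ]]
```

View pics/g4.png

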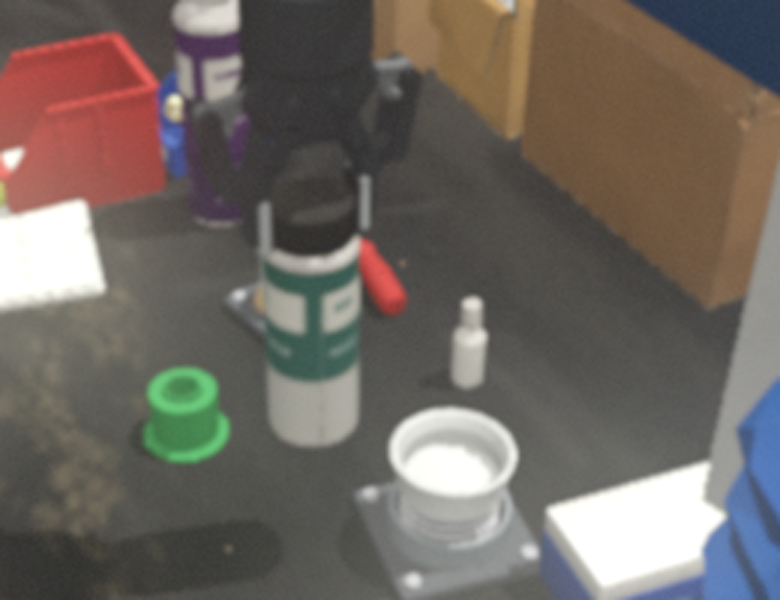

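The can hangs upright at (313,330), its bottom at about (313,420), where predicted. The cradle's mouth is centred at about (453,452) in this crop. I'll recheck the cradle's centre from the rim.

```bash
python3 - <<'E'
from h import *
np.set_printoptions(precision=4,suppress=True)
t=np.linspace(0,6.283,40)
for v in((.6368,.0097),(.6345,.012),(.6368,.014)):
    P=proj("side",[[v[0]+.04*np.cos(a),v[1]+.04*np.sin(a),.086] for a in t]); Q=proj("top",[[v[0]+.04*np.cos(a),v[1]+.04*np.sin(a),.086] for a in t])
    print(v,"side crop ext",((P.min(0)-[180,100])*3),((P.max(0)-[180,100])*3),"top ext",Q.min(0),Q.max(0))
im=cv2.imread("pics/top0.png"); g=cv2.cvtColor(im,6)[175:225,325:380]
m=(g>190).astype(np.uint8); n,l,s,c=cv2.connectedComponentsWithStats(m); i=1+s[1:,4].argmax(); print(s[i]+[325,175,0,0,0])
h=cv2.convexHull(cv2.findNonZero((l==i).astype(np.uint8))); e=cv2.fitEllipse(h); c=np.array(e[0])+[325,175]; print(e,c,atz("top",c,.086))
E
```

```text
(0.6368, 0.0097) side crop ext [396.5883 410.6904] [512.3987 490.0435] top ext [338.41   179.7104] [368.9619 209.9337]
(0.6345, 0.012) side crop ext [392.1156 409.6696] [507.7795 488.8581] top ext [337.5522 180.5789] [368.1204 210.8223]
(0.6368, 0.014) side crop ext [393.7397 407.0984] [509.1347 485.905 ] top ext [336.7591 179.7237] [367.3261 209.9521]
[337 179  33  33 644]
((28.838838577270508, 19.8428897857666), (32.18116760253906, 33.793949127197266), 84.53096008300781) [353.8388 194.8429] [0.6366 0.0093 0.086 ]
```

```bash

python3 -m inch '[[-0.015,0.03,0,0,0,0,1],[-0.015,0.03,0,0,0,0,1],[-0.01,0.029,0,0,0,0,1],[0,0,0,0,0,0,1],[0,0,0,0,0,0,1]]'
```

```text
clock: 14.7
position: [0.6364, 0.0113, 0.2417]
tool_rot: [-3.141, -0.0, 1.574]
force: [-0.2, 0.5, -3.5]
grip_width: 0.0564
finger_force: 99.0
```

```bash

python3 -m inch '[[-0.001,0,0.015,0,0,0,1],[0,0,0.015,0,0,0,1],[0,0,0,0,0,0,1],[0,0,0,0,0,0,1]]'
python3 -m inch '[[0,0,0.008,0,0,0,1],[0,0,0.008,0,0,0,1],[0,0,0,0,0,0,1]]'
python3 -m inch '[[0,0,0.005,0,0,0,1],[0,0,0.003,0,0,0,1],[0,0,0,0,0,0,1]]'
```

```text
clock: 15.1
position: [0.6365, 0.0097, 0.2115]
tool_rot: [-3.141, 0.0, 1.574]
force: [0.1, 0.9, -3.5]
grip_width: 0.0564
finger_force: 99.2
clock: 15.4
position: [0.6363, 0.0094, 0.1947]
tool_rot: [-3.14, 0.0, 1.574]
force: [-0.4, -0.7, -3.8]
grip_width: 0.0567
finger_force: 99.2
clock: 15.7
position: [0.6368, 0.0095, 0.1875]
tool_rot: [-3.141, 0.0, 1.574]
force: [0.4, 0.8, -3.4]
grip_width: 0.0569
finger_force: 99.2
```

No side contact. Pressing down onto the floor and then through the spring.

```bash

python3 -m inch '[[0,0,0.003,0,0,0,1],[0,0,0.002,0,0,0,1],[0,0,0,0,0,0,1],[0,0,0,0,0,0,1]]'
python3 -m inch '[[0,0,0.005,0,0,0,1],[0,0,0.005,0,0,0,1],[0,0,0,0,0,0,1]]'
python3 -m inch '[[0,0,0.005,0,0,0,1],[0,0,0.003,0,0,0,1],[0,0,0,0,0,0,1]]'
```

```text
clock: 16.1
position: [0.6372, 0.0096, 0.1834]
tool_rot: [3.141, -0.0, 1.574]
force: [0.1, -0.3, 4.7]
grip_width: 0.0567
finger_force: 100.0
clock: 16.4
position: [0.6372, 0.0096, 0.1731]
tool_rot: [3.141, -0.0, 1.574]
force: [-0.2, -0.9, 8.6]
grip_width: 0.0571
finger_force: 100.5
clock: 16.7
position: [0.6374, 0.0096, 0.1655]
tool_rot: [3.14, -0.0, 1.574]
force: [-0.5, -1.5, 11.5]
grip_width: 0.0568
finger_force: 100.8
```

```bash

python3 -m inch '[[0,0,0.002,0,0,0,1],[0,0,0.001,0,0,0,1],[0,0,0,0,0,0,1],[0,0,0,0,0,0,1]]'
```

```text
clock: 17.1
position: [0.6376, 0.0097, 0.1638]
tool_rot: [3.14, 0.0, 1.573]
force: [-4.7, -1.1, 24.0]
grip_width: 0.0569
finger_force: 102.4
```

On the stop: force jumped to 24 N after 20 mm of travel. One last check before I hand in.

```bash

python3 -m inch '[[0,0,0,0,0,0,1],[0,0,0,0,0,0,1],[0,0,0,0,0,0,1],[0,0,0,0,0,0,1],[0,0,0,0,0,0,1]]'
python3 - <<'E'
from h import *
im=save("side","end"); cv2.imwrite("pics/end2.png",cv2.resize(im[100:300,180:440],(780,600),interpolation=2)[:,:,::-1])
E
```

```text
clock: 17.6
position: [0.6376, 0.0097, 0.1638]
tool_rot: [3.14, 0.0, 1.574]
force: [-5.2, -0.9, 23.7]
grip_width: 0.0569
finger_force: 102.4
```

View pics/end2.png

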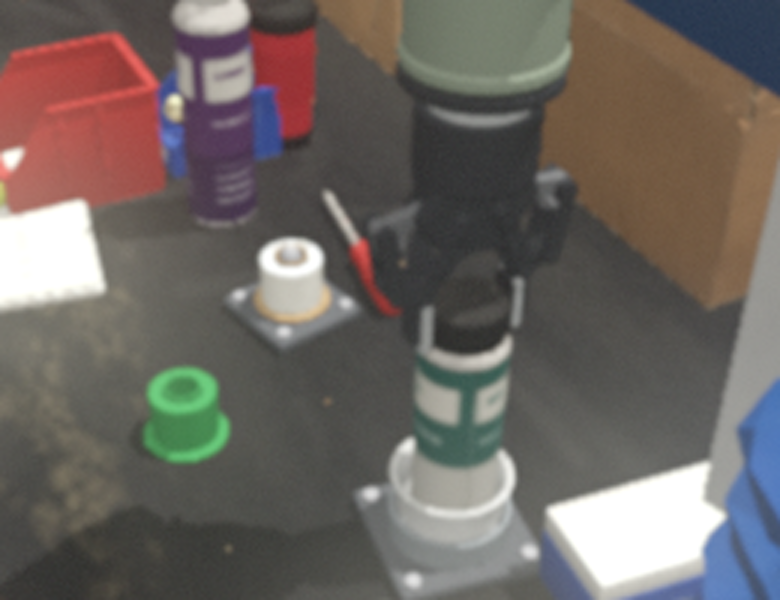

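The can stands upright in the pressed-down ring at (452,490), the spool is on the spindle at (291,280), and the big can has not moved. The glue bottle is hidden behind the can in this view, and the gripper never went near it.

```bash
python3 -c "
from workcell import bot; print(bot.job_done())"
```

```text
the job is handed in; nothing more can be done
None
```

I handed the job in at about 18 s: the spool is home on the spindle and let go, and the gripper is holding the smaller can upright in the cradle, pressed to its stop with about 24 N; the hand-in call returned no verdict.

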